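# Flip the stock tags to match the bins

### The job

Each of the three bins on the stock board has a hinged tag in front of it; push the tags over so that only the full bins show green to the robot and the bin that is not full shows red, each tag swung fully over to its side. Push each wrong tag gently with a fingertip or the outside of the fingers: do not grip a tag or force it against its stop, and leave the things lying round the board where they are.

Things in the scene. Friction and masses are not known exactly. Their poses are not given: they have to be found in the camera images.
- board: the stock board: fixed plywood base 240 x 520 x 12 mm lying on the worktop; origin at the centre of its underside, x across it (away from the robot), y along it (to the robot's left). Three bays at y = +170, 0 and -170 mm: in each a tag post at x = -85 mm and behind it, at x = +55 mm, a grey bin. The post and the bin of a bay are interchanged freely with those of other bays from run to run; posts and bins are fixed during a run and turned like the board.
- bin_a: FULL grey open bin, 110 (x) x 130 (y) x 35 mm, standing on the board; origin at the centre of its underside; filled with six wooden knobs that stand 7 mm above the rim
- bin_b: FULL grey open bin, 110 (x) x 130 (y) x 35 mm, standing on the board; origin at the centre of its underside; filled with six wooden knobs that stand 7 mm above the rim
- bin_c: NOT FULL (nearly empty) grey open bin, 110 (x) x 130 (y) x 35 mm, standing on the board; origin at the centre of its underside; holds a single wooden knob
- tag_a_hinge (a point): point on the upright hinge axis of a tag, at the mid-height of the tag (66 mm above the worktop); axes like the board's. The steel post (7 mm thick) rises to 104 mm above the worktop. The tag belongs to the bin straight behind it, 140 mm away along the board's +x; 85 mm of free space between the post and that bin's front wall. Posts stand 170 mm apart
- tag_a (a joint): swing of that tag (rad), a stiff upright card 3 mm thick, 60 mm tall (36 to 96 mm above the worktop), reaching from 6 to 56 mm from the hinge axis. 0: points along the board's +y (robot's left), RED face to the robot; pi/2: points straight at the robot (-x); pi: points along -y (robot's right), GREEN face to the robot. Hard stops at 0 and pi, so it swings only over the robot's side. Light friction (0.02 N m, about 0.5 N at the free edge) keeps it wherever it is left
- tag_a_edge (a point): middle of the free vertical edge of that tag, 56 mm from the hinge axis, 66 mm above the worktop
- tag_b_hinge (a point): point on the upright hinge axis of a tag, at the mid-height of the tag (66 mm above the worktop); axes like the board's. The steel post (7 mm thick) rises to 104 mm above the worktop. The tag belongs to the bin straight behind it, 140 mm away along the board's +x; 85 mm of free space between the post and that bin's front wall. Posts stand 170 mm apart
- tag_b (a joint): swing of that tag (rad), a stiff upright card 3 mm thick, 60 mm tall (36 to 96 mm above the worktop), reaching from 6 to 56 mm from the hinge axis. 0: points along the board's +y (robot's left), RED face to the robot; pi/2: points straight at the robot (-x); pi: points along -y (robot's right), GREEN face to the robot. Hard stops at 0 and pi, so it swings only over the robot's side. Light friction (0.02 N m, about 0.5 N at the free edge) keeps it wherever it is left
- tag_b_edge (a point): middle of the free vertical edge of that tag, 56 mm from the hinge axis, 66 mm above the worktop
- tag_c_hinge (a point): point on the upright hinge axis of a tag, at the mid-height of the tag (66 mm above the worktop); axes like the board's. The steel post (7 mm thick) rises to 104 mm above the worktop. The tag belongs to the bin straight behind it, 140 mm away along the board's +x; 85 mm of free space between the post and that bin's front wall. Posts stand 170 mm apart
- tag_c (a joint): swing of that tag (rad), a stiff upright card 3 mm thick, 60 mm tall (36 to 96 mm above the worktop), reaching from 6 to 56 mm from the hinge axis. 0: points along the board's +y (robot's left), RED face to the robot; pi/2: points straight at the robot (-x); pi: points along -y (robot's right), GREEN face to the robot. Hard stops at 0 and pi, so it swings only over the robot's side. Light friction (0.02 N m, about 0.5 N at the free edge) keeps it wherever it is left
- tag_c_edge (a point): middle of the free vertical edge of that tag, 56 mm from the hinge axis, 66 mm above the worktop
- sanding_block: bystander: sanding block 61 x 117 x 35 mm; origin at the centre of its underside
- filler_tin: bystander: filler tin, 65 mm across, 62 mm tall; origin at the centre of its underside
- loose_knob: bystander: loose wooden knob, 39 mm across, 37 mm tall, lying beside the left end of the board; origin at the centre of its underside
- pencil: bystander: red carpenter's pencil 14 x 172 x 8 mm, beside the right end of the board; origin at the centre of its underside

How it is judged:
By the outcome, as a careful person would: the job done as asked, in the order asked, and still so for the second after the job is handed in, with the robot touching nothing.
It also fails if it takes over 61 s, if anything falls off the work surface, if the arm or the gripper's body presses on something with over 40 N, if the wrist force passes 120 N, or if a joint passes its speed limit or range.

### The arm

A 6-joint arm with a two-finger parallel gripper is mounted at the origin on a cart in front of the work surface, level with it; the furniture and walls round the work are solid. World frame = base frame: x ahead of the robot, y to its left, z up, the work surface at z = 0. Lengths are in mm, angles in rad, forces in N, time in s.
With the tool pointing down it reaches from about 300 to 775 mm from the base axis. Payload 14.6 kg.
Tool frame: the origin (TCP) lies at the very end of the fingers, on their centre line; the grasp point (between the pads) lies manip.grip_depth behind it (manip.grip_depth is the distance from the TCP to the grasp point, in mm); x points along the fingers, z is the direction in which the jaws open and shut, and the axes are right-handed (so a half turn about x gives the same grasp; the last joint's range is limited). The gripper opens to 94 mm and grips with 3 to 60 N. Pads are 16 mm wide; open, the fingers measure 119 mm over their backs; the gripper's body (75 mm by 177 mm) begins 78 mm behind the grasp point.
Start: joints at [-0.067, 0.3, 1.521, -0, 1.321, -0.067], TCP at [549.99, -0.002, 205.446] pointing down, gripper open.
Joint ranges: [-3.03, 3.03], [-0.79, 2.21], [0.23, 2.52], [-1.04, 4.18], [0, 3.07], [-2.55, 2.55]. Speed limits (rad/s): [2.22, 2.22, 2.57, 3.14, 3.14, 3.14].

### API

Orientations are given as [roll, pitch, yaw] about the fixed x, y, z axes, in that order (R = Rz(yaw) Ry(pitch) Rx(roll)).
In Python, from cell import manip gives the robot as it stands.
- The arm moves only by the tool step_arm, never from a script. Its argument "commands" is one flat list of numbers, 7 for each row, row after row: the shift along the tool's x, y, z in m, then the turn, a rotation vector about the tool's x, y, z in degrees, then the finger opening in m, from 0 to 0.094. A call has 1 to 5 rows; each row shifts and turns the commanded pose from where the row before left it, along the tool's axes as they then stand; what a row does not reach is not made up. A row lasts 1/8 s, in which the tool goes at most 62.5 mm and 10.7 degrees, less where a joint would pass 70% of its speed; a pose out of reach is approached as far as the arm can. A call with a gripper value outside its range is refused whole. The fingers move at their own pace and stop on an object; "squeeze" is the grip in N (left out, the last holds). Time passes only in rows, so rows that do not move let the fingers close. It gives the time, the measured TCP pose, the force and the opening at its end, in the units of the state.
- manip.read_state(): the state, without advancing time (a new reading comes with each control period).
- manip.camera(name): name is "scene" or "side" or "wrist"; returns the picture (420x560x3 uint8, red, green, blue); there is no depth.
- manip.camera_model(name): a dict with "intrinsics" (3x3 intrinsics, pixels), "k1" (the pictures are not rectified: a ray, as slopes to the right and down, at radius r is drawn at 1 + k1 r^2 times it, then the intrinsics apply), "origin" and "orientation" of the camera in the world; the wrist camera has in their place "tool_from_camera" (4x4, takes a point from camera to tool coordinates, whose origin is the TCP and whose axes are the tool frame's). Camera axes: x right, y up, looking along -z (the intrinsics and any distortion apply to the point x, -y, -z); pixel columns grow to the right and rows downward; lengths in mm; the calibration is good to about 2 mm. A picture is of the moment at which its call begins: read the wrist's pose just before it. camera_model takes no time and is no camera call.
- manip.sign_off(): hands the job in, once; it reports no verdict.
Trained networks look in the newest picture that a camera, given by its name, has taken for a name from the list of things; names that differ only in an ending like _2 or _b are one class to them, and where a whole thing is asked for, a point or a joint stands for the part that bears it (a point fixed in the world has none). Each returns a list of dicts, best first, with "score" (0 to 1); they miss things now and then, are a little off and sometimes report something else, mostly with a low value. They report only what shows in the picture. A call takes as long as a camera call.
- manip.find_in(thing, camera): "centre" ([row, column] in pixels, amid what is visible of it).
- manip.outline_of(thing, camera): "pixels" (420x560 bool, what is visible of it) and "centre" ([row, column] in pixels, amid what is visible of it).
The state is a dict: "clock": time; "joints": joint angles; "qd": joint speeds; "effort": joint torques, N m; "eef_pos": TCP position; "eef_rot": TCP orientation; "wrist_force": force on the tool from outside, world axes, zero at the start; "moment": the same for the moment, N m; "finger_gap": finger opening in mm.
Only numpy, scipy, OpenCV 4.12 (cv2) and the standard library are available. Lean on these libraries where they do the work, as an engineer would, in place of code of your own. Each camera call takes 0.05 s, during which the arm holds its last target. There are 200 camera calls.

## Working session

There is one attempt and no reset: what is moved stays moved. The work goes in short steps, Python scripts to look and compute and a tool call to move; the robot and the scene stay as the last step left them, time stands still between calls to the robot, and variables do not carry over. Pictures are saved under pics/ and viewed, about 8 in all and at most 12, crops included, and the job is handed in when it is done.

Besides the shell and the picture viewer there is one more tool, called after ">>>" by a JSON object that holds its "method" and its "body". step_arm: Moves the arm, as the interface text tells. Its arguments: {"type":"object","properties":{"commands":{"type":"array"},"squeeze":{"type":"number"}},"required":["commands"]}

```bash
mkdir -p pics; ls
python3 - <<'E'
from cell import manip
import cv2,numpy as np
s=manip.read_state();print(s['clock'],s['eef_pos'],s['eef_rot'],manip.grip_depth)
for c in("scene","side"):
    im=manip.camera(c);cv2.imwrite(f"pics/{c}0.png",im[:,:,::-1]);print(c,manip.camera_model(c))
    for t in("board","bin_a","bin_c","tag_a","tag_a_hinge","tag_a_edge"):
        for d in manip.find_in(t,c)[:4]:print(c,t,np.round(d["centre"]),round(d["score"],2))
E
```

```text
pics
0.0 [ 5.49752146e+02 -2.59379448e-03  2.04902092e+02] [3.07323268 1.56969637 3.07318052] 18.8
scene {'intrinsics': array([[395.56456206,   0.        , 284.50146817],
       [  0.        , 395.56456206, 205.29268305],
       [  0.        ,   0.        ,   1.        ]]), 'k1': -0.03628648430087682, 'origin': array([134.76395252, 878.84699997, 567.72995054]), 'orientation': array([ 1.11706707, -0.01891378, -2.64158331])}
scene board [239. 284.] 0.92
scene board [327. 172.] 0.21
scene bin_a [208. 270.] 0.95
scene bin_a [191. 298.] 0.84
scene bin_a [232. 233.] 0.84
scene bin_a [215. 306.] 0.38
scene bin_c [208. 270.] 0.95
scene bin_c [191. 298.] 0.84
scene bin_c [232. 233.] 0.84
scene bin_c [215. 306.] 0.38
scene tag_a [216. 301.] 0.59
scene tag_a [241. 270.] 0.57
scene tag_a_hinge [245. 270.] 0.71
scene tag_a_edge [190. 340.] 0.72
scene tag_a_edge [239. 273.] 0.55
scene tag_a_edge [174. 335.] 0.42
scene tag_a_edge [214. 303.] 0.41
side {'intrinsics': array([[470.42125257,   0.        , 280.51723402],
       [  0.        , 470.42125257, 208.86910962],
       [  0.        ,   0.        ,   1.        ]]), 'k1': 0.03445074478345119, 'origin': array([  241.94651615, -1202.70853584,   699.61722424]), 'orientation': array([ 1.10742101, -0.00123311, -0.28668388])}
side board [255. 282.] 0.94
side bin_a [224. 311.] 0.92
side bin_a [198. 300.] 0.9
side bin_a [256. 332.] 0.58
side bin_a [189. 253.] 0.18
side bin_c [224. 311.] 0.92
side bin_c [198. 300.] 0.9
side bin_c [256. 332.] 0.58
side bin_c [189. 253.] 0.18
side tag_a [193. 256.] 0.57
side tag_a_hinge [195. 256.] 0.77
```

Run:
```python
import cv2
for c,(r0,r1,k0,k1) in (("scene",(120,345,130,430)),("side",(130,330,130,430))):
    im=cv2.imread(f"pics/{c}0.png")[r0:r1,k0:k1]
    cv2.imwrite(f"pics/{c}0c.png",cv2.resize(im,None,fx=2.6,fy=2.6,interpolation=2))
```

```text
(no output)
```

View pics/scene0c.png

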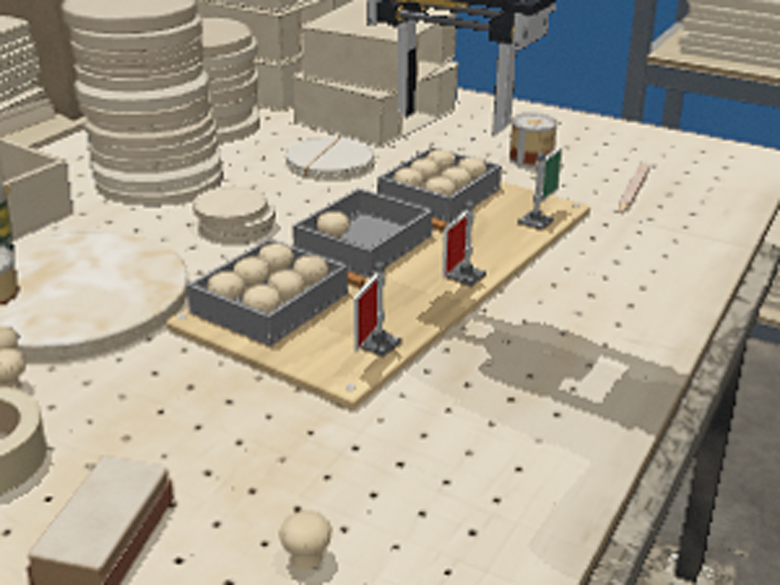

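View pics/side0c.png

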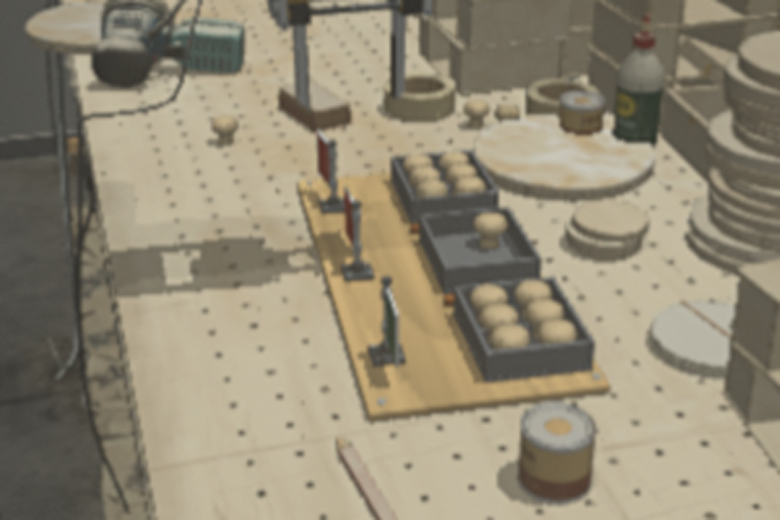

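The left bin is full and shows red, so it's wrong. The middle bin holds one knob and shows red, and the right bin is full and shows green. In the scene picture the left tag is at about (272,240) px, the middle at (305,214) and the right at (342,186). Next I fit the board pose and each tag's swing.

```bash
cat > h.py <<'E'
import numpy as np,cv2
from scipy.spatial.transform import Rotation as R
from scipy.optimize import least_squares
from cell import manip
def proj(P,m,T=None):
    o,r=(m["origin"],R.from_euler("xyz",m["orientation"]).as_matrix()) if T is None else T
    p=(np.atleast_2d(P)-o)@r; u=p[:,:2]/-p[:,2:]*[1,-1]
    u=u*(1+m["k1"]*(u**2).sum(1,keepdims=True)); K=m["intrinsics"]
    return u*[K[0,0],K[1,1]]+K[:2,2]
def wristT(m,s):
    T=m["tool_from_camera"];Rt=R.from_euler("xyz",s["eef_rot"]).as_matrix()
    return Rt@T[:3,3]+s["eef_pos"],Rt@T[:3,:3]
def b2w(P,b):
    P=np.atleast_2d(P).astype(float);c,s=np.cos(b[2]),np.sin(b[2])
    return np.c_[b[0]+c*P[:,0]-s*P[:,1],b[1]+s*P[:,0]+c*P[:,1],P[:,2]]
def tagquad(y,q):
    d=np.array([-np.sin(q),np.cos(q)])
    return np.array([[-85+r*d[0],y+r*d[1],z] for r,z in((6,36),(56,36),(56,96),(6,96))])
E
python3 - <<'E'
from h import *
M={c:manip.camera_model(c) for c in("scene","side")}
obs={"scene":[((350,405),(-120,260,12)),((590,208),(-120,-260,12)),((170,322),(120,260,12)),((381,266),(-85,170,104)),((469,208),(-85,0,104)),((556,148),(-85,-170,104))],
"side":[((370,417),(-120,-260,12)),((607,388),(120,-260,12)),((300,182),(-120,260,12)),((332,139),(-85,170,104)),((353,190),(-85,0,104)),((386,278),(-85,-170,104))]}
off={"scene":(130,120),"side":(130,130)}
def f(b):
    return np.concatenate([proj(b2w([p[1] for p in o],b),M[c])-(np.array([p[0] for p in o])/2.6+off[c]) for c,o in obs.items()]).ravel()
r=least_squares(f,[500,0,0],x_scale=[100,100,.1],loss="soft_l1");b=r.x
print(b);print(np.round(f(b).reshape(-1,2),1).tolist());np.save("b.npy",b)
for c in M:
    im=cv2.imread(f"pics/{c}0.png");h=cv2.cvtColor(im,cv2.COLOR_BGR2HSV).astype(int)
    for n,y,g in(("L",170,0),("M",0,0),("R",-170,1)):
        a=proj(b2w(np.vstack([tagquad(y,0),tagquad(y,np.pi)]),b),M[c]);lo=a.min(0).astype(int)-5;hi=a.max(0).astype(int)+5
        m=(h[...,1]>120)&(((h[...,0]>35)&(h[...,0]<95)) if g else ((h[...,0]<6)|(h[...,0]>172)))
        w=np.zeros_like(m);w[lo[1]:hi[1],lo[0]:hi[0]]=1
        ys,xs=np.nonzero(m&w);
        if len(xs)<5: print(c,n,"none");continue
        print(c,n,len(xs),"obs",xs.min(),xs.max(),xs.mean().round(1),ys.mean().round(1))
        for q in ((2.6,2.8,3,3.14) if g else (0,.15,.3,.5)):
            t=proj(b2w(tagquad(y,q),b),M[c]);t=t.astype(np.float32);print("  ",q,t[:,0].min().round(1),t[:,0].max().round(1),t.mean(0).round(1),cv2.contourArea(t))
E
```

```text
[ 6.27954138e+02 -4.76353895e+01 -9.03787971e-02]
[[1.2, -1.5], [0.8, -1.2], [-2.3, -0.7], [-0.7, -1.2], [0.3, -2.3], [-5.5, 2.2], [-1.7, -1.2], [0.8, -1.1], [-1.7, -0.7], [-0.4, 0.6], [0.5, 4.4], [-0.8, -0.1]]
scene L 126 obs 268 274 271.0 239.7
   0 262.3 274.4 [268.3 239.6] 251.57651607180014
   0.15 265.3 274.7 [270.  240.1] 195.6460767162498
   0.3 268.5 275.1 [271.7 240.5] 134.32391298026778
   0.5 273.0 275.5 [274.3 240.8] 47.05645486735739
scene M 109 obs 302 308 305.0 213.8
   0 299.3 309.5 [304.3 213.9] 173.72445968934335
   0.15 302.0 309.8 [305.8 214.3] 125.92802327312529
   0.3 304.8 310.1 [307.4 214.6] 74.6286856464576
   0.5 308.9 310.5 [309.7 214.8] 3.1646432005800307
scene R 18 obs 339 344 341.3 186.6
   2.6 338.3 353.1 [345.6 188.7] 223.9032344641164
   2.8 338.0 350.8 [344.4 188.1] 187.4412260435056
   3 337.7 348.1 [342.9 187.5] 144.6034229323268
   3.14 337.5 346.0 [341.7 187.1] 111.70094882161357
side L none
side M none
side R none
```

Run:
```python
from h import *
m=manip.camera_model("wrist");s=manip.read_state();print(np.round(m["tool_from_camera"],2),m["intrinsics"][0,0])
im=manip.camera("wrist");T=wristT(m,s);b=np.load("b.npy")
im=im[:,:,::-1].copy()
cv2.imwrite("pics/w0.png",im)
for y,q in((170,0),(0,0),(-170,np.pi)):
    print(b2w([-85,y,66],b)[0].round(1),b2w(tagquad(y,q),b)[1].round(1),proj(b2w(tagquad(y,q),b),m,T).round().tolist())
print(R.from_euler("xyz",s["eef_rot"]).as_matrix().round(2))
```

```text
[[   0.      0.24   -0.97 -178.86]
 [   0.      0.97    0.24   68.96]
 [   1.     -0.      0.     -0.97]
 [   0.      0.      0.      1.  ]] 364.52493317284234
[558.6 129.3  66. ] [563.7 185.1  36. ] [[295.0, 44.0], [300.0, -18.0], [304.0, -48.0], [297.0, 27.0]]
[543.3 -40.   66. ] [548.4  15.8  36. ] [[278.0, 226.0], [283.0, 176.0], [283.0, 188.0], [277.0, 246.0]]
[ 528.  -209.3   66. ] [ 522.9 -265.    36. ] [[264.0, 381.0], [261.0, 418.0], [257.0, 464.0], [261.0, 424.0]]
[[ 0.  0.  1.]
 [ 0.  1. -0.]
 [-1.  0.  0.]]
```

View pics/w0.png

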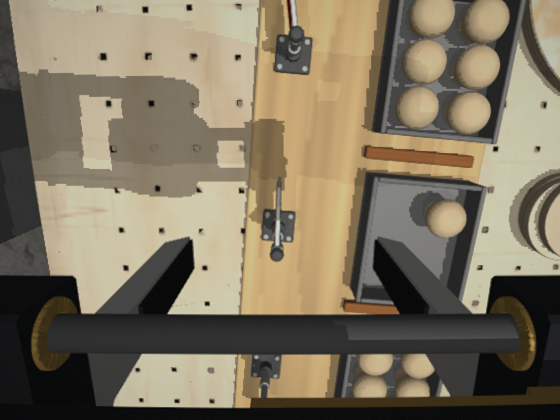

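The middle tag runs along +y as it should. The left tag leans a little toward the robot. I'll move nearer the left bay with the fingers closed.

>>> {"method": "step_arm", "body": {"commands": [0,0.035,0,0,0,0,0,0,0.035,0,0,0,0,0,0,0,0,0,0,0,0,0,0,0,0,0,0,0,0,0,0,0,0,0,0], "squeeze": 5}}

```text
clock: 1.38
eef_pos: [550.0, 69.2, 205.5]
eef_rot: [-1.422, 1.571, -1.423]
wrist_force: [-0.5, -0.4, -0.1]
finger_gap: 47.4
```

Run:
```python
from h import *
m=manip.camera_model("wrist");s=manip.read_state();print(s["eef_pos"],s["finger_gap"],s["wrist_force"])
im=manip.camera("wrist");T=wristT(m,s);b=np.load("b.npy")
im=im[:,:,::-1].copy();cv2.imwrite("pics/w1.png",im)
for y in(170,0):
  for q in (0,.2,.4):
    print(y,q,proj(b2w(tagquad(y,q),b),m,T).round().tolist())
  print("posttop",proj(b2w([-85,y,104],b),m,T))
```

```text
[550.04660434  69.18634105 205.460211  ] 47.394557481653294 [-0.48855191 -0.44029524 -0.1455962 ]
170 0 [[294.0, 123.0], [300.0, 67.0], [303.0, 55.0], [296.0, 124.0]]
170 0.2 [[293.0, 123.0], [287.0, 67.0], [288.0, 55.0], [295.0, 124.0]]
170 0.4 [[292.0, 123.0], [275.0, 69.0], [273.0, 59.0], [293.0, 124.0]]
posttop [[296.03599416 131.79903516]]
0 0 [[278.0, 290.0], [283.0, 245.0], [283.0, 268.0], [278.0, 321.0]]
0 0.2 [[277.0, 290.0], [272.0, 245.0], [269.0, 268.0], [276.0, 321.0]]
0 0.4 [[276.0, 290.0], [261.0, 247.0], [257.0, 271.0], [275.0, 321.0]]
posttop [[276.76529277 331.69004241]]
```

View pics/w1.png

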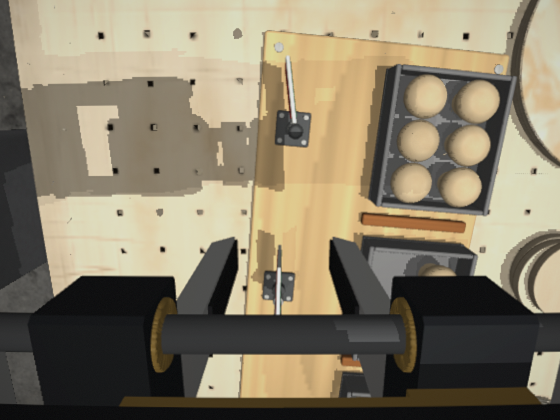

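>>> {"method": "step_arm", "body": {"commands": [0,0.051,0.016,0,0,0,0,0,0.051,0.016,0,0,0,0,0,0,0,0,0,0,0,0,0,0,0,0,0,0,0,0,0,0,0,0,0]}}

```text
clock: 2.05
eef_pos: [582.0, 170.8, 205.6]
eef_rot: [-0.422, 1.571, -0.423]
wrist_force: [0.9, -0.4, 0.3]
finger_gap: 0.5
```

Run:
```python
from h import *
b=np.load("b.npy")
# tool-centre path round the left hinge, board-aligned fingers 25 x 16
for q in np.r_[.19,np.arange(.4,3.1,.2),3.14]:
    d=np.array([-np.sin(q),np.cos(q)]);n=np.array([np.cos(q),np.sin(q)])
    o=1.5+12.5*abs(n[0])+8*abs(n[1]); p=40*d+o*n
    print(round(q,2),b2w([-85+p[0],170+p[1],0],b)[0,:2].round(1),p.round(1))
# tag line measurement of middle tag
im=cv2.imread("pics/w0.png");cv2.imwrite("pics/mz.png",cv2.resize(np.hstack([im[165:270,240:320],cv2.imread("pics/w1.png")[235:340,240:320]]),None,fx=5,fy=5,interpolation=0))
print(manip.read_state()["finger_gap"])
```

```text
0.19 [569.9 170.7] [ 7.5 42.2]
0.4 [561.8 172.4] [-0.7 43.1]
0.6 [553.4 172.2] [-9.1 42.2]
0.8 [544.7 170.1] [-17.6  39.3]
1.0 [536.3 165.7] [-25.6  34.2]
1.2 [528.8 159.2] [-32.4  27.1]
1.4 [523.  150.8] [-37.5  18.1]
1.6 [519.3 141.6] [-40.3   8.7]
1.8 [517.4 135.8] [-41.7   2.7]
2.0 [516.3 129.2] [-42.2  -3.9]
2.2 [516.4 122. ] [-41.4 -11.2]
2.4 [518.2 114.3] [-38.9 -18.6]
2.6 [521.8 106.7] [-34.6 -25.9]
2.8 [527.4  99.7] [-28.4 -32.3]
3.0 [534.8  93.9] [-20.5 -37.5]
3.14 [541.   90.8] [-14.1 -40. ]
0.5313175945650676
```

View pics/mz.png

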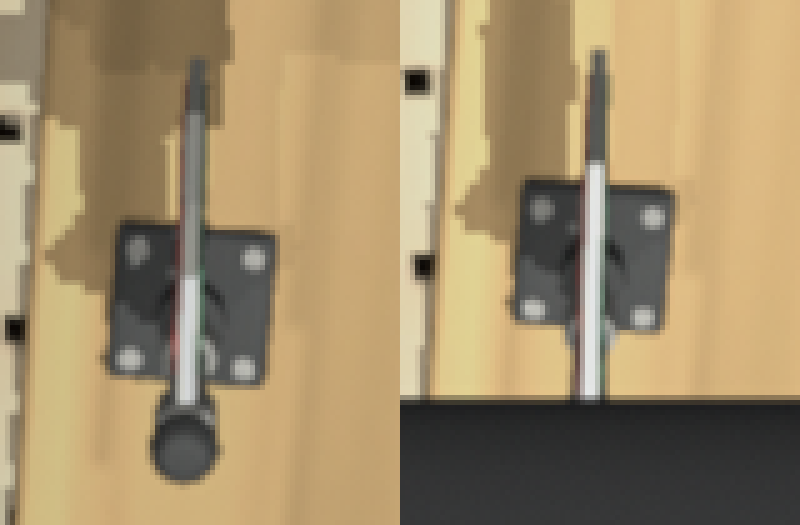

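>>> {"method": "step_arm", "body": {"commands": [0.05,0,0,0,0,0,0,0.05,0,0,0,0,0,0,0.05,0,0,0,0,0,0,0,0,0,0,0,0,0,0,0,-0.006,0,0,0,0]}}

```text
clock: 2.68
eef_pos: [577.0, 171.7, 57.8]
eef_rot: [0.226, 1.568, 0.225]
wrist_force: [0.3, -0.3, -0.8]
finger_gap: 0.2
```

>>> {"method": "step_arm", "body": {"commands": [0,0.001,-0.007,0,0,0,0,0,0.001,-0.008,0,0,0,0,0,0,-0.008,0,0,0,0,0,-0.002,-0.009,0,0,0,0,0,-0.004,-0.008,0,0,0,0]}}

```text
clock: 3.3
eef_pos: [535.3, 167.9, 55.5]
eef_rot: [2.609, 1.571, 2.609]
wrist_force: [-0.2, 0.6, -0.2]
finger_gap: 0.6
```

>>> {"method": "step_arm", "body": {"commands": [0,-0.009,-0.0065,0,0,0,0,0,-0.008,-0.006,0,0,0,0,0,-0.009,-0.004,0,0,0,0,0,-0.01,-0.0025,0,0,0,0,0,-0.01,-0.0005,0,0,0,0]}}

```text
clock: 3.92
eef_pos: [516.4, 121.3, 55.5]
eef_rot: [2.079, 1.571, 2.079]
wrist_force: [0.4, -0.1, -0.0]
finger_gap: 0.5
```

Run:
```python
from h import *
s=manip.read_state();print(s["eef_pos"],s["wrist_force"])
im=manip.camera("scene")[:,:,::-1];a=im[150:290,230:370]
m=manip.camera_model("wrist");w=manip.camera("wrist")[:,:,::-1];cv2.imwrite("pics/w2f.png",w)
print(proj(b2w([-85,170,104],np.load("b.npy")),m,wristT(m,s)))
cv2.imwrite("pics/s2.png",np.hstack([cv2.resize(a,(420,420)),cv2.resize(w,(380,420))]))
```

```text
[516.41207648 121.2674927   55.47930671] [ 0.35655216 -0.11541297 -0.02681075]
[[394.5641923  281.36232876]]
```

View pics/s2.png

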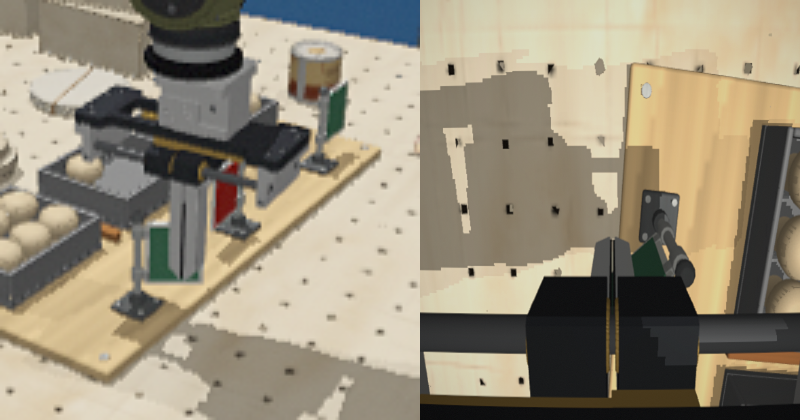

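The tag is following the finger: its green face shows at about (175,255) in the left half of the picture, swung past straight. I'll carry on slowly.

>>> {"method": "step_arm", "body": {"commands": [0,-0.007,0.002,0,0,0,0,0,-0.0075,0.0035,0,0,0,0,0,-0.007,0.0055,0,0,0,0,0,-0.005,0.006,0,0,0,0,0,-0.001,0.001,0,0,0,0]}}

```text
clock: 4.65
eef_pos: [534.9, 94.1, 55.4]
eef_rot: [-0.265, 1.571, -0.265]
wrist_force: [-0.7, 0.4, 0.4]
finger_gap: 0.2
```

>>> {"method": "step_arm", "body": {"commands": [0,-0.001,0.002,0,0,0,0,0,-0.001,0.001,0,0,0,0,0,0,0.001,0,0,0,0,0,0,0,0,0,0,0]}}

```text
clock: 5.15
eef_pos: [538.5, 92.5, 55.4]
eef_rot: [-1.29, 1.571, -1.29]
wrist_force: [0.6, -0.1, -0.7]
finger_gap: 0.2
```

>>> {"method": "step_arm", "body": {"commands": [0,0,0.001,0,0,0,0,0,0,0,0,0,0,0]}}

```text
clock: 5.4
eef_pos: [539.5, 92.5, 55.5]
eef_rot: [0.025, 1.571, 0.025]
wrist_force: [-0.4, 0.7, 0.4]
finger_gap: 0.4
```

>>> {"method": "step_arm", "body": {"commands": [0,0,0.001,0,0,0,0,0,0,0,0,0,0,0]}}

```text
clock: 5.65
eef_pos: [540.6, 92.5, 55.5]
eef_rot: [0.389, 1.571, 0.389]
wrist_force: [-0.2, -0.1, -0.2]
finger_gap: 1.0
```

Run:
```python
from h import *
s=manip.read_state();print(s["eef_pos"],s["wrist_force"],s["moment"])
m=manip.camera_model("wrist");w=manip.camera("wrist")[:,:,::-1]
cv2.imwrite("pics/w3.png",cv2.resize(w[100:320,180:560],None,fx=2,fy=2))
b=np.load("b.npy");print(proj(b2w(np.vstack([tagquad(170,3.14),[-85,170,104]]),b),m,wristT(m,s)).round())
```

```text
[540.56627151  92.48090715  55.45418616] [-0.22983589 -0.076537   -0.24298862] [-0.01717385  0.06020223  0.06354359]
[[317. 191.]
 [307. 274.]
 [316. 332.]
 [330. 219.]
 [335. 209.]]
```

View pics/w3.png

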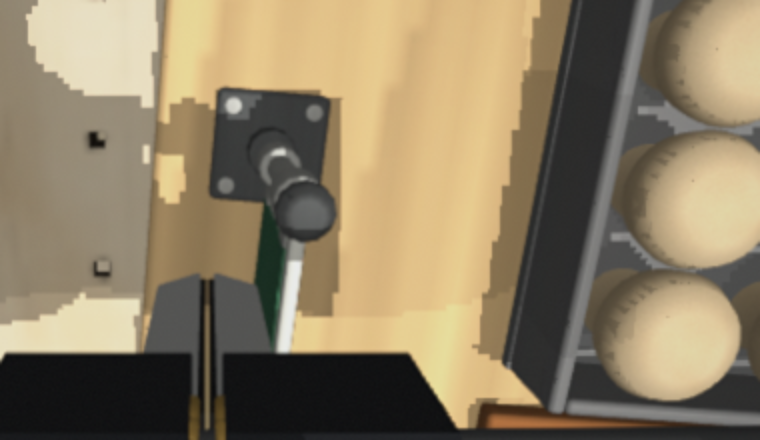

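>>> {"method": "step_arm", "body": {"commands": [0,0,0.001,0,0,0,0,0,0,0,0,0,0,0]}}

```text
clock: 5.95
eef_pos: [541.3, 92.5, 55.4]
eef_rot: [-3.017, 1.57, -3.017]
wrist_force: [-2.4, -1.1, 1.8]
finger_gap: 0.5
```

>>> {"method": "step_arm", "body": {"commands": [0,0,0.001,0,0,0,0,0,0,0,0,0,0,0]}}

```text
clock: 6.2
eef_pos: [541.6, 92.4, 55.3]
eef_rot: [-3.032, 1.568, -3.032]
wrist_force: [-7.6, -0.3, 4.2]
finger_gap: 0.7
```

The tag reached its stop at x ≈ 541, which matches the prediction. I'll back off, rise, and look at the other two.

>>> {"method": "step_arm", "body": {"commands": [0,0,-0.02,0,0,0,0,0,0,-0.02,0,0,0,0,-0.05,0,0,0,0,0,0,-0.05,0,0,0,0,0,0,-0.05,0,0,0,0,0,0]}}

```text
clock: 6.82
eef_pos: [502.5, 92.5, 207.3]
eef_rot: [0.184, 1.57, 0.184]
wrist_force: [0.4, -0.3, -0.4]
finger_gap: 0.9
```

>>> {"method": "step_arm", "body": {"commands": [0,-0.04,0.01,0,0,0,0,0,-0.04,0.01,0,0,0,0,0,-0.04,0.01,0,0,0,0,0,-0.04,0,0,0,0,0,0,-0.04,0,0,0,0,0]}}

```text
clock: 7.45
eef_pos: [532.6, -108.9, 205.5]
eef_rot: [-0.185, 1.57, -0.185]
wrist_force: [0.5, 0.5, 0.8]
finger_gap: 0.3
```

>>> {"method": "step_arm", "body": {"commands": [0,-0.03,0,0,0,0,0,0,0,0,0,0,0,0,0,0,0,0,0,0,0]}}

```text
clock: 7.82
eef_pos: [532.6, -136.9, 205.5]
eef_rot: [0.723, 1.571, 0.723]
wrist_force: [0.1, 0.2, 0.4]
finger_gap: 0.7
```

Run:
```python
from h import *
s=manip.read_state();print(s["eef_pos"],s["wrist_force"])
m=manip.camera_model("wrist");w=manip.camera("wrist")[:,:,::-1];sc=manip.camera("scene")[:,:,::-1]
x0=190;cv2.imwrite("pics/w4f.png",w)
cv2.imwrite("pics/w4.png",np.hstack([cv2.resize(w[:,x0:x0+200],None,fx=1.4,fy=1.4,interpolation=2),cv2.resize(sc[120:345,200:390],(497,588),interpolation=2)]))
b=np.load("b.npy")
for y,q in((170,3.14),(0,0),(0,.06),(-170,3.14),(-170,3.0)):print(y,q,proj(b2w(np.vstack([tagquad(y,q),[-85,y,104]]),b),m,wristT(m,s)).round(1).tolist())
```

```text
[ 532.58796658 -136.86254666  205.45651498] [0.07843076 0.17393553 0.42728586]
170 3.14 [[315.6, -115.8], [309.2, -49.8], [315.1, -88.5], [323.1, -170.6], [325.4, -190.3]]
0 0 [[296.9, 81.7], [302.4, 22.8], [306.7, 1.4], [299.7, 73.6], [299.4, 80.8]]
0 0.06 [[296.5, 81.7], [298.6, 22.6], [302.0, 1.1], [299.3, 73.5], [299.4, 80.8]]
-170 3.14 [[279.2, 267.7], [275.0, 311.5], [273.5, 345.4], [278.4, 295.0], [278.9, 293.0]]
-170 3.0 [[278.4, 267.6], [267.7, 310.4], [264.9, 344.2], [277.5, 294.9], [278.9, 293.0]]
```

View pics/w4.png

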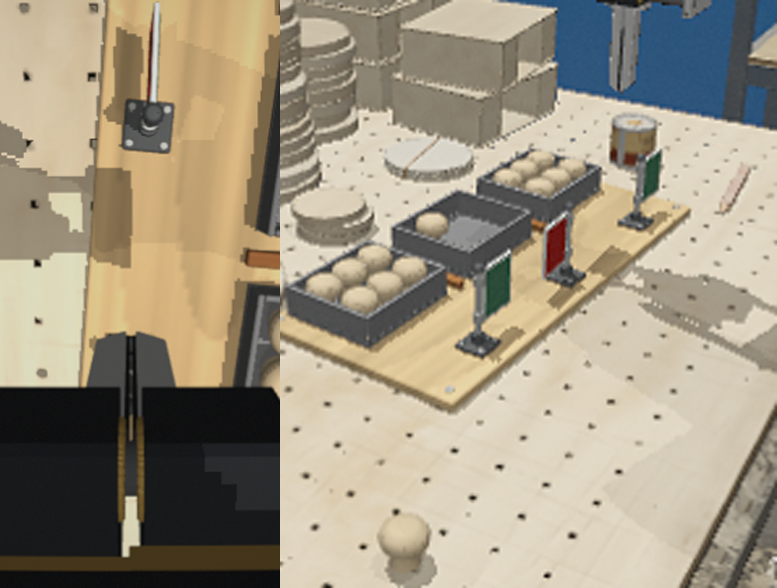

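The left tag is now green and fully over. The middle tag reads about 0.055 rad short of its stop in three views. The right tag is hidden under the hand, so I'll look at it next.

>>> {"method": "step_arm", "body": {"commands": [0,-0.04,0,0,0,0,0,0,-0.04,0,0,0,0,0,0,-0.03,0,0,0,0,0,0,0,0,0,0,0,0]}}

```text
clock: 8.43
eef_pos: [532.5, -248.1, 205.2]
eef_rot: [2.853, 1.571, 2.852]
wrist_force: [-1.0, 0.5, -0.3]
finger_gap: 0.3
```

Run:
```python
from h import *
s=manip.read_state();print(s["eef_pos"],s["wrist_force"])
m=manip.camera_model("wrist");w=manip.camera("wrist")[:,:,::-1]
cv2.imwrite("pics/w5.png",cv2.resize(w[100:270,230:330],None,fx=3.5,fy=3.5,interpolation=0))
b=np.load("b.npy")
for y,q in((-170,3.14),(-170,3.0)):print(y,q,((proj(b2w(np.vstack([tagquad(y,q),[-85,y,104]]),b),m,wristT(m,s))-[230,100])*3.5).round().tolist())
for p in((-85-14,40),(-85-14,-170-40)):print(b2w([*p,0],b)[0].round(1))
```

```text
[ 532.45631777 -248.10681312  205.18332676] [-1.00650929  0.51694908 -0.28953266]
-170 3.14 [[172.0, 206.0], [156.0, 383.0], [150.0, 445.0], [169.0, 233.0], [171.0, 211.0]]
-170 3.0 [[169.0, 205.0], [129.0, 379.0], [117.0, 439.0], [165.0, 233.0], [171.0, 211.0]]
[533.    1.1   0. ]
[ 510.4 -247.8    0. ]
```

View pics/w5.png

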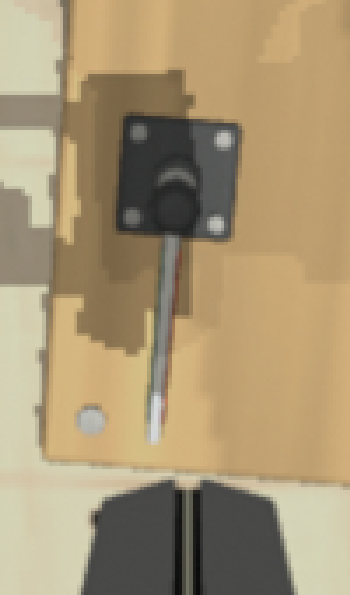

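The right tag is fully over: it is parallel to its post plate, with its edge at (154,440) against a predicted 155. The middle tag gets a very light nudge onto its stop.

>>> {"method": "step_arm", "body": {"commands": [0,0.05,-0.007,0,0,0,0,0,0.05,-0.007,0,0,0,0,0,0.05,-0.007,0,0,0,0,0,0.05,-0.006,0,0,0,0,0,0.05,0,0,0,0,0]}}

```text
clock: 9.1
eef_pos: [504.6, 5.6, 205.9]
eef_rot: [0.175, 1.57, 0.176]
wrist_force: [0.1, -0.2, -1.9]
finger_gap: 0.5
```

>>> {"method": "step_arm", "body": {"commands": [0,0,0,0,0,0,0,0.05,0,0,0,0,0,0,0.05,0,0,0,0,0,0,0.05,0,0,0,0,0,0,0,0,0,0,0,0,0]}}

```text
clock: 9.72
eef_pos: [503.5, 2.8, 53.1]
eef_rot: [3.072, 1.565, 3.073]
wrist_force: [0.1, -0.3, 1.1]
finger_gap: 0.7
```

>>> {"method": "step_arm", "body": {"commands": [0,0,0.01,0,0,0,0,0,0,0.01,0,0,0,0,0,0,0.005,0,0,0,0,0,0,0,0,0,0,0]}}

```text
clock: 10.22
eef_pos: [531.0, 2.5, 55.9]
eef_rot: [-0.074, 1.57, -0.074]
wrist_force: [-0.3, 0.1, 0.2]
finger_gap: 0.6
```

>>> {"method": "step_arm", "body": {"commands": [0,0,0.001,0,0,0,0,0,0,0,0,0,0,0]}}

```text
clock: 10.48
eef_pos: [531.4, 2.5, 55.5]
eef_rot: [-2.776, 1.571, -2.776]
wrist_force: [-0.4, 1.0, 0.7]
finger_gap: 0.5
```

>>> {"method": "step_arm", "body": {"commands": [0,0,0.0007,0,0,0,0,0,0,0,0,0,0,0]}}

```text
clock: 10.72
eef_pos: [532.1, 2.5, 55.5]
eef_rot: [-2.903, 1.571, -2.903]
wrist_force: [-0.6, -0.4, 0.5]
finger_gap: 0.6
```

>>> {"method": "step_arm", "body": {"commands": [0,0,0.0005,0,0,0,0,0,0,0,0,0,0,0]}}

```text
clock: 10.98
eef_pos: [532.7, 2.5, 55.4]
eef_rot: [2.744, 1.571, 2.744]
wrist_force: [-0.5, -0.5, 0.4]
finger_gap: 0.4
```

>>> {"method": "step_arm", "body": {"commands": [0,0,0.0005,0,0,0,0,0,0,0,0,0,0,0]}}

```text
clock: 11.22
eef_pos: [533.2, 2.5, 55.4]
eef_rot: [-3.003, 1.571, -3.003]
wrist_force: [-1.6, 0.0, 0.8]
finger_gap: 0.2
```

>>> {"method": "step_arm", "body": {"commands": [0,0,0.0004,0,0,0,0,0,0,0,0,0,0,0]}}

```text
clock: 11.48
eef_pos: [533.4, 2.5, 55.4]
eef_rot: [3.109, 1.57, 3.109]
wrist_force: [-2.7, 0.2, 1.3]
finger_gap: 0.8
```

The middle tag is at its stop with 2.7 N. I'll retreat and check.

>>> {"method": "step_arm", "body": {"commands": [0,0,-0.02,0,0,0,0,0,0,-0.02,0,0,0,0,-0.05,0,0,0,0,0,0,-0.05,0,0,0,0,0,0,-0.05,0,0,0,0,0,0]}}

```text
clock: 12.1
eef_pos: [493.5, 2.5, 207.3]
eef_rot: [0.028, 1.57, 0.028]
wrist_force: [-0.1, -0.6, -0.3]
finger_gap: 0.8
```

>>> {"method": "step_arm", "body": {"commands": [0,0.03,0.02,0,0,0,0,0,0.03,0.02,0,0,0,0,0,0,0,0,0,0,0,0,0,0,0,0,0,0]}}

```text
clock: 12.6
eef_pos: [533.3, 62.2, 205.3]
eef_rot: [-2.72, 1.571, -2.72]
wrist_force: [0.6, 0.1, 0.0]
finger_gap: 0.5
```

Run:
```python
from h import *
s=manip.read_state();print(s["eef_pos"],s["wrist_force"])
m=manip.camera_model("wrist");w=manip.camera("wrist")[:,:,::-1];sc=manip.camera("scene")[:,:,::-1]
v=w[20:340,190:390]
cv2.imwrite("pics/w6.png",np.hstack([cv2.resize(v,None,fx=1.8,fy=1.8,interpolation=2),cv2.resize(sc[140:290,240:360],(440,576),interpolation=2)]))
b=np.load("b.npy")
for y,q in((170,3.14),(170,3.0),(0,0),(0,.06)):print(y,q,((proj(b2w(np.vstack([tagquad(y,q),[-85,y,104]]),b),m,wristT(m,s))-[190,20])*1.8).round().tolist())
```

```text
[533.34988639  62.22730016 205.26921736] [0.55659456 0.06298831 0.00084582]
170 3.14 [[218.0, 195.0], [208.0, 290.0], [215.0, 312.0], [228.0, 198.0], [231.0, 184.0]]
170 3.0 [[216.0, 195.0], [193.0, 288.0], [198.0, 309.0], [226.0, 198.0], [231.0, 184.0]]
0 0 [[188.0, 475.0], [197.0, 393.0], [202.0, 433.0], [192.0, 529.0], [191.0, 548.0]]
0 0.06 [[187.0, 475.0], [191.0, 392.0], [195.0, 433.0], [191.0, 529.0], [191.0, 548.0]]
```

View pics/w6.png

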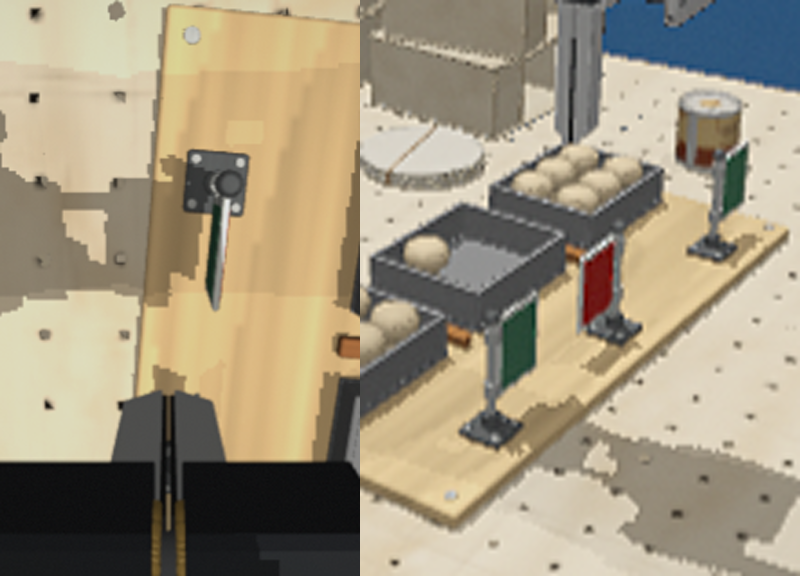

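```bash
python3 -c "
from cell import manip
print(manip.sign_off(),manip.read_state()['clock'])"
```

```text
the job is handed in; nothing more can be done
the job is handed in; nothing more can be done
```

The job is handed in: both full bins (left and right) show green, and the nearly empty middle bin shows red. It took about 13 s of the 61 s allowed.

- **Left tag:** it was red in front of a full bin, so I swung it over to green with closed fingertips. It touched its stop with about 7.6 N for a moment before I backed off, firmer than I meant. In the last wrist view its free edge lies where the fully-over position predicts, at (215,310) against (215,312).
- **Middle tag:** it already showed red but measured about 0.055 rad short of its stop. I nudged it on until the force reached 2.7 N. In the last wrist view the hand hid it, so the check there is the stop contact and the scene picture, which shows it red.
- **Right tag:** it was already green and fully over (I measured about 3.12 to 3.14 rad), so I did not touch it.

At hand-in the arm was clear above the board. I felt no other contact, and the tin is still in place in the last picture. I did not check the pencil, loose knob or sanding block again at the end.

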